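# Lock the specimen chuck in its dock with the spring collar

### The arm

A 6-joint arm with a two-finger parallel gripper is mounted at the origin on a cart in front of the work surface, level with it; the furniture and walls round the work are solid. World frame = base frame: x ahead of the robot, y to its left, z up, the work surface at z = 0. Lengths are in m, angles in rad, forces in N, time in s.
With the tool pointing down it reaches from about 0.275 to 1 m from the base axis. Payload 8.4 kg.
Tool frame: the origin (TCP) lies on the centre line of the jaws, within the pads' length; the fingertips stand 8 mm ahead of it and the grasp point (between the pads) lies 11 mm behind it; z points along the fingers, y is the line along which they close (so a half turn about z gives the same grasp; the last joint's range is limited). The gripper opens to 85 mm and grips with 20 to 120 N. Pads are 22 mm wide; open, the fingers measure 114 mm over their backs; the gripper's body (76 mm by 85 mm) begins 54 mm behind the grasp point. The pads swing forward as they close: fully open they stand 13 mm farther back than shut.
Start: joints at [-1.181, 0.353, 1.633, -0, 1.155, -0.002], TCP at [0.239, -0.578, 0.239] pointing down, gripper open.
Joint ranges: [-2.63, 2.63], [-0.92, 2.1], [0.06, 2.66], [-1.3, 4.44], [0, 2.69], [-3.02, 3.02]. Speed limits (rad/s): [2.22, 2.22, 2.79, 3.14, 3.14, 3.14].

### API

Orientations are given as a 3x3 rotation matrix whose columns are the frame's x, y, z axes.
In Python, from cell import ctrl, viewer, order gives the robot as it stands. The module is installed in compiled form; this text tells all that it offers.
- The arm moves only by the tool jog_arm, never from a script. Its argument "plan" is a list of rows, each a list of 2 entries, a list of its own where there are three numbers: the shift along the world's x, y, z in cm, then the turn, a rotation vector about the world's x, y, z in degrees. A call has 1 to 5 rows; each row shifts and turns the commanded pose from where the row before left it; what a row does not reach is not made up. A row lasts 1/10 s, in which the tool goes at most 50 mm and 8.59 degrees, less where a joint would pass 70% of its speed; a pose out of reach is approached as far as the arm can. A call is refused whole if a number of a shift passes 5 or a number of a turn 8.59, either way. A call with a gripper value outside its range is refused whole. "jaw" is the finger opening in cm, from 0 to 8.54, set as the call begins (left out, the last holds). The fingers move at their own pace and stop on an object; "squeeze" is the grip in N (left out, the last holds). Time passes only in rows, so rows that do not move let the fingers close. It gives the time, the measured TCP pose, the force, the opening and the grip force at its end, in the units of the state.
- ctrl.sense(): the state, without advancing time (a new reading comes with each control period).
- viewer.capture(name): name is "scene" or "top" or "wrist"; returns a dict with "pixels" (400x640x3 uint8, red, green, blue), "mtx" (3x3 intrinsics, pixels), "k1" (the pictures are not rectified: a ray, as slopes to the right and down, at radius r is drawn at 1 + k1 r^2 times it, then the intrinsics apply), "extrinsics" (4x4, takes a point from world to camera coordinates); the wrist camera has in their place "hand_eye" (4x4, takes a point from camera to tool coordinates, whose origin is the TCP and whose axes are the flange's). Camera axes: x right, y down, z forward; pixel columns grow to the right and rows downward; lengths in m; the calibration is good to about 2 mm. A picture is of the moment at which its call begins: read the wrist's pose just before it. There is no depth.
- order.job_done(): hands the job in; it is judged then, once.
The state is a dict: "t": time; "joint_positions": joint angles; "dq": joint speeds; "joint_efforts": joint torques, N m; "tool_pos": TCP position; "tool_rot": TCP orientation; "contact_force": force on the tool from outside, world axes, zero at the start; "ft_torque": the same for the moment, N m; "grip_width": opening from 0.0 (shut) to 1.0 (fully open); "finger_force": force on a finger pad.
Only numpy, scipy, OpenCV 4.12 (cv2) and the standard library are available. Lean on these libraries where they do the work, as an engineer would, in place of code of your own. Each camera call takes 0.05 s, during which the arm holds its last target. There are 200 camera calls.

### The job

One of the two docks on the stand has a specimen chuck in it, not yet locked. Lock it: pull that dock's spring collar straight up, turn it clockwise (seen from above) to the second notch, let it spring fully down there and let go. The chuck stays seated in its dock, and the empty dock stays as it is.

Things in the scene. Friction and masses are not known exactly. Their poses are not given: they have to be found in the camera images.
- collar_grip (a point): Collar of the dock that holds the chuck: knurled aluminium sleeve, 43 mm diameter, 50 mm tall, with two flat grip pads 24 wide, 28 tall, 46 mm across. The point is on its axis, 12 mm below its top, 50 mm above the stand while down. z up, y across the pads (close the fingers along y), x towards its lug, a small steel tooth at its foot. It moves with the collar.
- dock_1: The fixed dock with the chuck; origin at the centre of its underside, on the stand. Round grey base, 84 mm diameter, 10 mm high; dark crown ring, 61 mm diameter, its top 23 mm above the stand, round the collar's foot: keep fingertips over 26 mm. The crown has two notches 60 degrees apart for the lug. An empty dock of the same make stands nearby; left or right varies.
- collar_lift (a joint): Height of that collar above its lowest position (m): 0 down, 0.018 at the top stop. A spring pulls it down, 3 N when down, 7 N at the top; it weighs 0.15 kg besides. The lug clears the wall between the notches above 0.011; lifting by 0.013 to 0.017 is good.
- collar_turn (a joint): Turn of that collar (rad), growing clockwise seen from above: -0.10 to 0.15 in the open notch, where it starts; 1.05 in the middle of the locked notch. Stops at -0.10 and 1.20. Let go anywhere from 0.92 to 1.20 it springs fully down into the locked notch; between the notches it rests on the wall. It turns easily.
- chuck_mid (a point): The specimen chuck, loose, standing in dock_1 inside the collar: plain steel barrel, 19 mm diameter, 25 mm tall, with a small amber stub on top. The point is on its axis at mid-barrel, 67 mm above the stand; its top is 86 mm above the stand, 24 mm above the collar. A similar chuck stands loose on the stand as a bystander.
- spare_turn (a joint): Turn of the other, empty dock's collar (rad), same meaning. To be left alone: it stays in its open notch, about 0.

How it is judged:
By the outcome, as a careful person would: the job done as asked, in the order asked, and still so for the second after the job is handed in, with the robot touching nothing.
It also fails if it takes over 34 s, if anything falls off the work surface, if the arm or the gripper's body presses on something with over 40 N, if the wrist force passes 120 N, or if a joint passes its speed limit or range.

## Working session

There is one attempt and no reset: what is moved stays moved. The work goes in short steps, Python scripts to look and compute and a tool call to move; the robot and the scene stay as the last step left them, time stands still between calls to the robot, and variables do not carry over. Pictures are saved under pics/ and viewed, at most 10 in all, crops included, and the job is handed in when it is done.

Besides the shell and the picture viewer there is one more tool, called after "Request:" as name(argument=value, ...) on one line, values as JSON. jog_arm: Moves the arm, as the interface text tells. Its arguments: {"type":"object","properties":{"plan":{"type":"array","items":{"type":"array"}},"jaw":{"type":"number"},"squeeze":{"type":"number"}},"required":["plan"]}

```bash
mkdir -p pics; cat > h.py <<'E'
import numpy as np, cv2
from cell import ctrl, viewer, order
def cap(n):
    s=ctrl.sense(); c=viewer.capture(n)
    if n=="wrist":
        T=np.eye(4);T[:3,:3]=s["tool_rot"];T[:3,3]=s["tool_pos"]
        c["wc"]=T@np.array(c["hand_eye"])
    else: c["wc"]=np.linalg.inv(np.array(c["extrinsics"]))
    return c
def save(c,f,box=None,scale=1):
    im=cv2.cvtColor(c["pixels"],cv2.COLOR_RGB2BGR)
    if box: im=im[box[1]:box[3],box[0]:box[2]]
    cv2.imwrite("pics/"+f,cv2.resize(im,None,fx=scale,fy=scale,interpolation=cv2.INTER_CUBIC))
def ray(c,u,v):
    p=cv2.undistortPoints(np.array([[[u,v]]],float),np.array(c["mtx"]),np.array([c["k1"],0,0,0.]))[0,0]
    W=c["wc"]; d=W[:3,:3]@np.array([p[0],p[1],1]); return W[:3,3],d
def onz(c,u,v,z):
    o,d=ray(c,u,v); return o+d*(z-o[2])/d[2]
def proj(c,P):
    W=np.linalg.inv(c["wc"]); r,_=cv2.Rodrigues(W[:3,:3])
    return cv2.projectPoints(np.array(P,float).reshape(-1,1,3),r,W[:3,3],np.array(c["mtx"]),np.array([c["k1"],0,0,0.]))[0][:,0]
E
python3 - <<'E'
from h import *
for n in("scene","top"):
    c=cap(n); save(c,n+".png"); print(n,c["wc"][:3].round(3))
    import pickle; pickle.dump(c,open(n+".pkl","wb"))
s=ctrl.sense();print(s["t"],s["tool_rot"],s["joint_positions"])
E
```

```text
scene [[-0.709 -0.367  0.602  0.045]
 [-0.705  0.357 -0.613  0.53 ]
 [ 0.01  -0.859 -0.512  0.508]]
top [[ 0.004 -0.988  0.157  0.387]
 [-0.999  0.002  0.035  0.002]
 [-0.034 -0.157 -0.987  0.927]]
0.1 [[ 9.24220508e-01  3.81858913e-01 -4.73003023e-04]
 [ 3.81859206e-01 -9.24219866e-01  1.08961844e-03]
 [-2.10782781e-05 -1.18766826e-03 -9.99999294e-01]] [-1.18139489e+00  3.53587060e-01  1.63403577e+00 -2.61628905e-05
  1.15515744e+00 -2.39508475e-03]
```

View pics/scene.png

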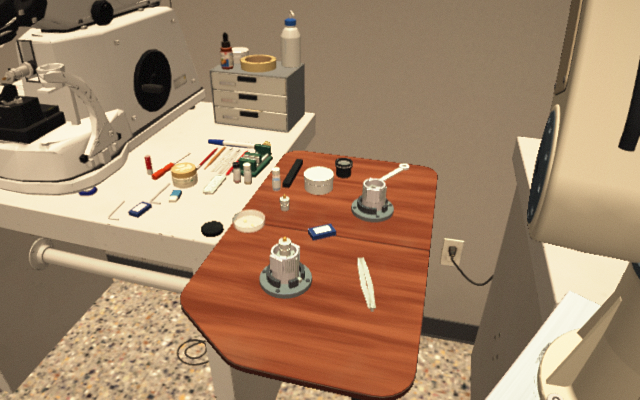

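View pics/top.png

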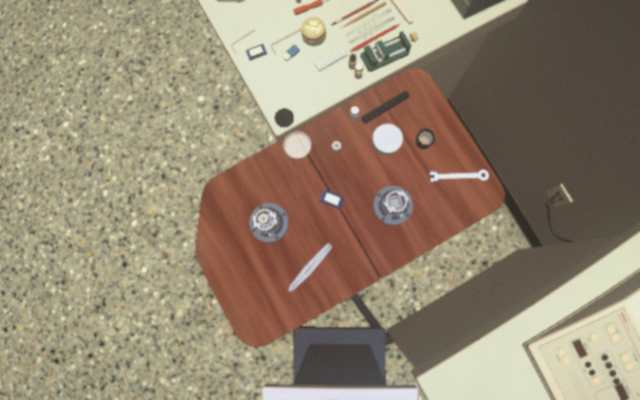

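The chuck dock is at scene (285,265) and top (266,221), on the robot's left. The empty dock is at scene (373,200) and top (394,204). The loose chuck is at scene (284,203).

```bash
python3 - <<'E'
from h import *
import pickle
a=pickle.load(open("scene.pkl","rb"));b=pickle.load(open("top.pkl","rb"))
def tri(p,q):
    o1,d1=ray(a,*p);o2,d2=ray(b,*q)
    d1/=np.linalg.norm(d1);d2/=np.linalg.norm(d2)
    t=np.linalg.lstsq(np.c_[d1,-d2],o2-o1,rcond=None)[0]
    p1,p2=o1+d1*t[0],o2+d2*t[1];return ((p1+p2)/2).round(4),np.linalg.norm(p1-p2).round(4)
print("chuck top",tri((285,239),(264,217)))
print("base",tri((286,279),(268.5,223)), onz(a,286,279,0.005),onz(b,268.5,223,.005))
print("empty base",onz(a,373,208,.005),onz(b,393,205,.005))
save(a,"s2.png",(235,220,335,310),8); save(b,"t2.png",(236,191,300,255),9)
E
```

```text
chuck top (array([0.491 , 0.146 , 0.0814]), np.float64(0.0018))
base (array([0.4877, 0.1492, 0.006 ]), np.float64(0.0014)) [0.48792212 0.14813978 0.005     ] [0.48835559 0.14983431 0.005     ]
empty base [ 0.52540323 -0.11677773  0.005     ] [ 0.52651156 -0.1132788   0.005     ]
```

View pics/s2.png

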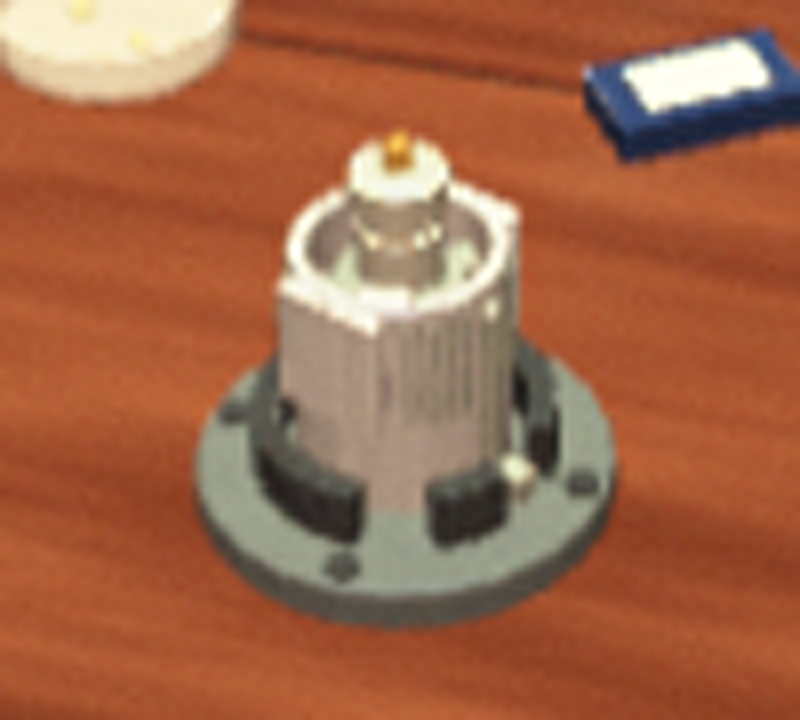

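View pics/t2.png

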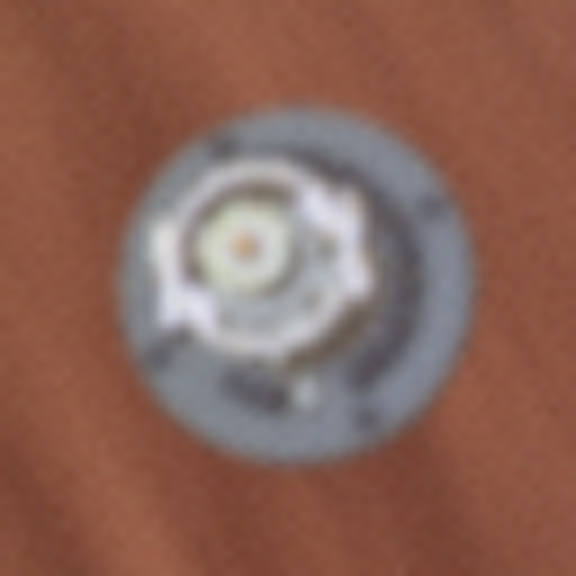

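The lug is at scene ≈(299.8,279.4) and top ≈(269.7,234.7). The pads face roughly image left and right in the top view, and the locked notch is clockwise of the lug.

```bash
python3 - <<'E'
from h import *
import pickle
a=pickle.load(open("scene.pkl","rb"));b=pickle.load(open("top.pkl","rb"))
C=np.array([.4881,.149])
S=lambda x,y:(235+x/8,220+y/8); T=lambda x,y:(236+x/9,191+y/9)
for c,p in((a,S(518,475)),(b,T(303,393))):
    l=onz(c,*p,.017)[:2]-C; print("lug",l,np.hypot(*l),np.degrees(np.arctan2(l[1],l[0])))
for c,p,q in((a,S(280,285),S(380,325)),(a,S(440,180),S(518,212)),(b,T(160,225),T(205,335)),(b,T(330,180),T(375,275))):
    P=onz(c,*p,.062);Q=onz(c,*q,.062);d=(P-Q)[:2];print("pad edge",P[:2],Q[:2],np.hypot(*d),np.degrees(np.arctan2(d[1],d[0])))
E
```

```text
lug [-0.02634577 -0.00645879] 0.027125918709313673 -166.22533197119697
lug [-0.02547092 -0.0040681 ] 0.025793741919319543 -170.92561973694472
pad edge [0.49436735 0.17282812] [0.47222036 0.16731521] 0.0228228229201792 13.97817376058061
pad edge [0.49787795 0.12878726] [0.47964375 0.12500161] 0.018623026794445666 11.728709989013929
pad edge [0.49605698 0.1706363 ] [0.47161443 0.1599291 ] 0.026684871887887443 23.65610770702768
pad edge [0.50611824 0.13284664] [0.48497884 0.12240562] 0.023577297662436904 26.285369604896278
```

Request:
jog_arm(plan=[[[1.55, 4.55, 0], [0, 0, -0.5]], [[1.55, 4.55, 0], [0, 0, -0.5]], [[1.55, 4.55, 0], [0, 0, -0.5]], [[1.55, 4.55, 0], [0, 0, -0.5]], [[1.55, 4.55, 0], [0, 0, -0.5]]], jaw=8.54, squeeze=40)

```text
t: 0.6
tool_pos: [0.3162, -0.3482, 0.239]
tool_rot: [[0.94, 0.34, -0.0], [0.34, -0.94, 0.0], [-0.0, -0.0, -1.0]]
contact_force: [0.6, -0.5, 0.2]
grip_width: 1.001
finger_force: 0.0
```

Request:
jog_arm(plan=[[[1.55, 4.55, 0], [0, 0, -0.5]], [[1.55, 4.55, 0], [0, 0, -0.5]], [[1.55, 4.55, 0], [0, 0, -0.5]], [[1.55, 4.55, 0], [0, 0, -0.5]], [[1.55, 4.55, 0], [0, 0, -0.5]]])

```text
t: 1.1
tool_pos: [0.3937, -0.1207, 0.2393]
tool_rot: [[0.954, 0.299, 0.0], [0.299, -0.954, -0.0], [0.0, 0.0, -1.0]]
contact_force: [1.9, -1.7, -0.7]
grip_width: 0.999
finger_force: 0.0
```

Request:
jog_arm(plan=[[[1.55, 4.55, 0], [0, 0, -0.5]], [[1.55, 4.55, 0], [0, 0, -0.5]], [[1.55, 4.55, 0], [0, 0, -0.5]], [[1.55, 4.55, 0], [0, 0, -0.5]], [[1.55, 4.55, 0], [0, 0, -0.5]]])

```text
t: 1.6
tool_pos: [0.4712, 0.107, 0.2392]
tool_rot: [[0.966, 0.258, -0.0], [0.258, -0.966, -0.0], [-0.0, 0.0, -1.0]]
contact_force: [0.9, -0.9, 0.5]
grip_width: 1.003
finger_force: 0.0
```

Request:
jog_arm(plan=[[[1.55, 4.55, 0], [0, 0, -0.5]], [[0, 0, 0], [0, 0, 0]], [[0, 0, 0], [0, 0, 0]]])

```text
t: 1.9
tool_pos: [0.4863, 0.1513, 0.2387]
tool_rot: [[0.968, 0.252, -0.001], [0.252, -0.968, -0.001], [-0.001, 0.0, -1.0]]
contact_force: [0.2, -0.1, -0.5]
grip_width: 1.001
finger_force: 0.0
```

```bash
python3 - <<'E'
from h import *
import pickle
c=cap("wrist");pickle.dump(c,open("w1.pkl","wb"));save(c,"w1.png")
s=ctrl.sense();print(s["t"],s["tool_pos"],np.array(s["tool_rot"]).round(3),s["joint_positions"]);print(np.array(c["hand_eye"]).round(3))
print(proj(c,[[.488,.149,.005],[.488,.149,.062]]))
E
```

```text
1.95 [0.4860277  0.15024001 0.23876015] [[ 0.968  0.251 -0.001]
 [ 0.251 -0.968 -0.001]
 [-0.001  0.    -1.   ]] [ 2.97037169e-01  1.73009657e-01  1.87781702e+00 -3.16369212e-04
  1.09225742e+00  1.61464743e+00]
[[ 0.    -0.958 -0.288  0.074]
 [ 1.     0.     0.001 -0.   ]
 [-0.001 -0.288  0.958 -0.134]
 [ 0.     0.     0.     1.   ]]
[[322.09687201 171.24333843]
 [322.44097504 180.96527803]]
```

View pics/w1.png

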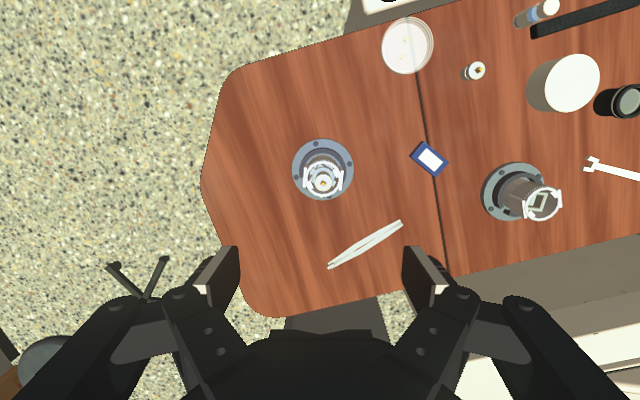

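The dock sits at (323,170), where it was predicted. I'll descend for a closer look.

Request:
jog_arm(plan=[[[0.1, 0, -4], [0, 0, 0]], [[0.1, 0, -4], [0, 0, 0]], [[0, 0, -2], [0, 0, 0]], [[0, 0, 0], [0, 0, 0]], [[0, 0, 0], [0, 0, 0]]])

```text
t: 2.45
tool_pos: [0.4886, 0.1494, 0.1397]
tool_rot: [[0.969, 0.248, -0.0], [0.248, -0.969, -0.0], [-0.0, 0.0, -1.0]]
contact_force: [0.0, -0.9, 0.8]
grip_width: 0.996
finger_force: 0.0
```

```bash
python3 - <<'E'
from h import *
import pickle
c=cap("wrist");pickle.dump(c,open("w2.pkl","wb"))
s=ctrl.sense();print(s["t"],s["tool_pos"])
p=proj(c,[[.488,.149,.03]])[0];print(p)
x,y=int(p[0])-65,int(p[1])-60;print(x,y);save(c,"w2.png",(x,y,x+130,y+100),6)
E
```

```text
2.5 [0.48928731 0.14976576 0.1404683 ]
[320.41969501 199.6493331 ]
255 139
```

View pics/w2.png

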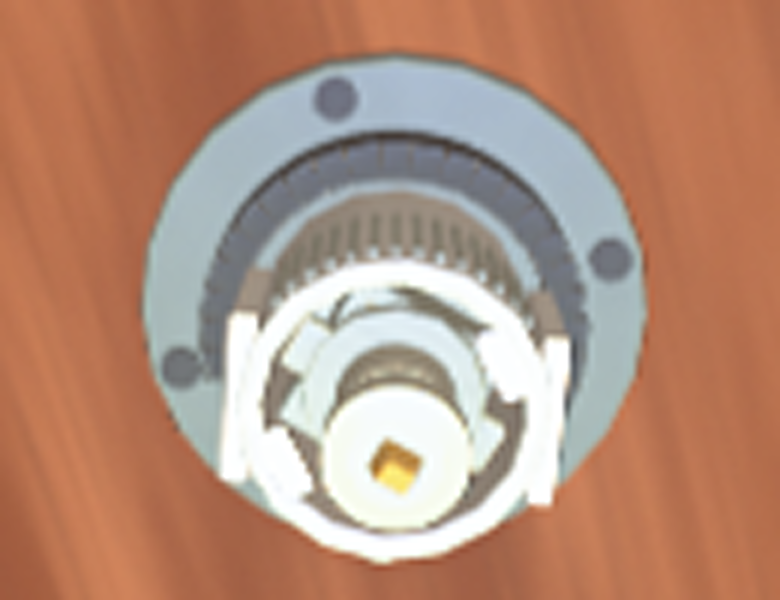

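The pad tops show as two bars: left from (232,312) to (222,482), right from (570,338) to (550,505) in the crop.

```bash
python3 - <<'E'
from h import *
import pickle
c=pickle.load(open("w2.pkl","rb"))
f=lambda x,y,z=.062:onz(c,255+x/6,139+y/6,z)[:2]
a,b,d,e=f(230,312),f(220,482),f(570,338),f(551,505)
for p,q in((a,b),(d,e)):
    v=p-q;print(np.hypot(*v),np.degrees(np.arctan2(v[1],v[0])))
print("pad centre",(a+b+d+e)/4,"width",np.hypot(*((a+b-d-e)/2)))
print("base centre",(f(143,310,.01)+f(647,310,.01))/2, np.hypot(*(f(143,310,.01)-f(647,310,.01))))
print("chuck",f(396,457,.081))
R=ctrl.sense()["tool_rot"];print("tool yaw",np.degrees(np.arctan2(R[1][0],R[0][0])))
E
```

```text
0.024068770320689235 9.536504163470386
0.023847998211411713 9.913637179201864
pad centre [0.49117087 0.1497782 ] width 0.045203304198946276
base centre [0.49113476 0.14935697] 0.08284530369123423
chuck [0.4916285  0.14954356]
tool yaw 14.38244234275166
```

Request:
jog_arm(plan=[[[0.15, 0, -1], [0, 0, -4.6]], [[0, 0, -3], [0, 0, 0]], [[0, 0, -3], [0, 0, 0]], [[0, 0, -2], [0, 0, 0]], [[0, 0, -1], [0, 0, 0]]])

```text
t: 3.0
tool_pos: [0.4905, 0.1502, 0.0392]
tool_rot: [[0.985, 0.171, 0.0], [0.171, -0.985, 0.0], [0.0, -0.0, -1.0]]
contact_force: [0.3, -1.0, 0.5]
grip_width: 1.005
finger_force: 0.0
```

Request:
jog_arm(plan=[[[0, 0, 0], [0, 0, 0]], [[0, 0, 0], [0, 0, 0]]])

```text
t: 3.2
tool_pos: [0.4911, 0.1505, 0.0405]
tool_rot: [[0.985, 0.171, 0.002], [0.171, -0.985, 0.0], [0.002, -0.0, -1.0]]
contact_force: [-0.2, 0.5, -0.5]
grip_width: 1.001
finger_force: 0.0
```

Request:
jog_arm(plan=[[[0, -0.08, 0], [0, 0, 0]], [[0, 0, 0], [0, 0, 0]], [[0, 0, 0], [0, 0, 0]], [[0, 0, 0], [0, 0, 0]], [[0, 0, 0], [0, 0, 0]]], jaw=3.5, squeeze=40)

```text
t: 3.7
tool_pos: [0.4907, 0.1498, 0.0402]
tool_rot: [[0.985, 0.171, 0.001], [0.171, -0.985, 0.0], [0.001, -0.0, -1.0]]
contact_force: [-1.1, -0.5, 6.9]
grip_width: 0.533
finger_force: 44.0
```

Request:
jog_arm(plan=[[[0, 0, 0], [0, 0, 0]], [[0, 0, 0], [0, 0, 0]], [[0, 0, 0], [0, 0, 0]], [[0, 0, 0], [0, 0, 0]], [[0, 0, 0], [0, 0, 0]]])

```text
t: 4.2
tool_pos: [0.4907, 0.1498, 0.0401]
tool_rot: [[0.985, 0.171, 0.001], [0.171, -0.985, 0.0], [0.001, -0.0, -1.0]]
contact_force: [-1.4, 0.1, 6.6]
grip_width: 0.533
finger_force: 44.0
```

Request:
jog_arm(plan=[[[0, 0, 0.4], [0, 0, 0]], [[0, 0, 0.4], [0, 0, 0]], [[0, 0, 0.4], [0, 0, 0]], [[0, 0, 0.3], [0, 0, 0]], [[0, 0, 0], [0, 0, 0]]])

```text
t: 4.7
tool_pos: [0.4905, 0.1497, 0.0547]
tool_rot: [[0.985, 0.171, 0.001], [0.171, -0.985, 0.0], [0.001, -0.0, -1.0]]
contact_force: [3.8, 2.0, -7.8]
grip_width: 0.532
finger_force: 42.2
```

Request:
jog_arm(plan=[[[0, 0, 0], [0, 0, 0]], [[0, 0, 0], [0, 0, 0]]])

```text
t: 4.9
tool_pos: [0.4905, 0.1497, 0.0543]
tool_rot: [[0.985, 0.171, 0.001], [0.171, -0.985, 0.0], [0.001, -0.0, -1.0]]
contact_force: [4.0, 1.8, -6.7]
grip_width: 0.528
finger_force: 42.2
```

```bash
python3 - <<'E'
from h import *
c=cap("scene");save(c,"s3.png",(215,180,355,300),5)
s=ctrl.sense();print(s["tool_pos"],s["contact_force"],s["ft_torque"],s["joint_positions"])
E
```

```text
[0.49044205 0.1496967  0.05424042] [ 4.30296758  3.34722307 -7.6814398 ] [ 0.46764418 -0.79563883 -0.03668777] [2.93267624e-01 4.42237550e-01 2.00951096e+00 1.28708706e-04
 6.89264436e-01 1.69209542e+00]
```

View pics/s3.png

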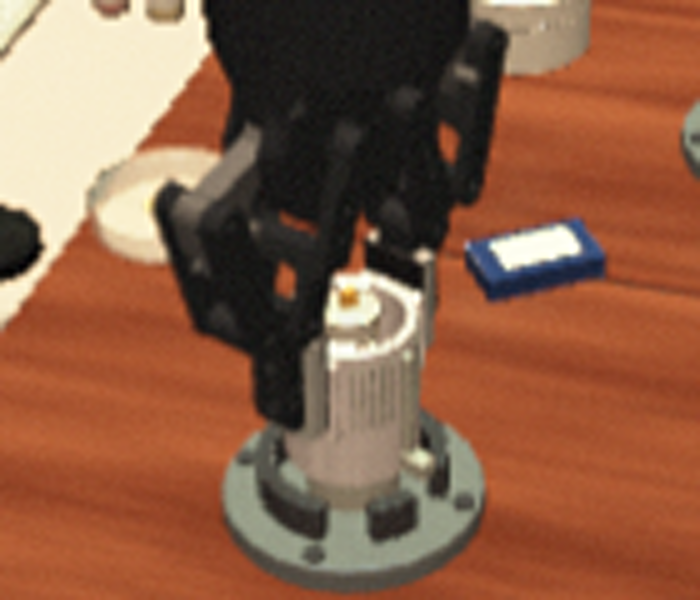

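The collar is lifted about 14 mm, the lug is clear at (418,460), and the chuck is still seated. Next is the clockwise turn.

Request:
jog_arm(plan=[[[0, 0, 0], [0, 0, -4]], [[0, 0, 0], [0, 0, -4]], [[0, 0, 0], [0, 0, -4]], [[0, 0, 0], [0, 0, -4]], [[0, 0, 0], [0, 0, -4]]])

```text
t: 5.45
tool_pos: [0.4904, 0.1495, 0.0542]
tool_rot: [[0.984, -0.179, 0.0], [-0.179, -0.984, -0.0], [0.0, 0.0, -1.0]]
contact_force: [3.7, 1.4, -7.9]
grip_width: 0.527
finger_force: 42.1
```

Request:
jog_arm(plan=[[[0, 0, 0], [0, 0, -4]], [[0, 0, 0], [0, 0, -4]], [[0, 0, 0], [0, 0, -4]], [[0, 0, 0], [0, 0, -4]], [[0, 0, 0], [0, 0, -4]]])

```text
t: 5.95
tool_pos: [0.4903, 0.1493, 0.0541]
tool_rot: [[0.863, -0.504, 0.0], [-0.504, -0.863, -0.0], [0.0, 0.0, -1.0]]
contact_force: [3.9, -0.8, -7.3]
grip_width: 0.531
finger_force: 42.1
```

Request:
jog_arm(plan=[[[0, 0, 0], [0, 0, -4]], [[0, 0, 0], [0, 0, -4]], [[0, 0, 0], [0, 0, -4]], [[0, 0, 0], [0, 0, -4]], [[0, 0, 0], [0, 0, -4]]])

```text
t: 6.45
tool_pos: [0.4901, 0.1491, 0.0541]
tool_rot: [[0.639, -0.769, -0.0], [-0.769, -0.639, -0.001], [0.0, 0.001, -1.0]]
contact_force: [3.4, -1.4, -7.4]
grip_width: 0.529
finger_force: 42.1
```

Request:
jog_arm(plan=[[[0, 0, 0], [0, 0, 0]], [[0, 0, 0], [0, 0, 0]]])

```text
t: 6.65
tool_pos: [0.4901, 0.1492, 0.0541]
tool_rot: [[0.642, -0.766, -0.0], [-0.766, -0.642, -0.001], [0.0, 0.001, -1.0]]
contact_force: [4.5, -3.3, -7.8]
grip_width: 0.53
finger_force: 42.1
```

```bash
python3 - <<'E'
from h import *
c=cap("scene");save(c,"s4.png",(215,180,355,300),5)
s=ctrl.sense();R=s["tool_rot"];print(s["tool_pos"],s["contact_force"],s["ft_torque"],np.degrees(np.arctan2(R[1][0],R[0][0])),s["joint_positions"][5])
E
```

```text
[0.49003155 0.14915886 0.05412254] [ 5.05908855 -2.05631765 -7.88092618] [-0.58228332 -0.8923733  -0.02762531] -50.028710080039325 2.7373847367209536
```

View pics/s4.png

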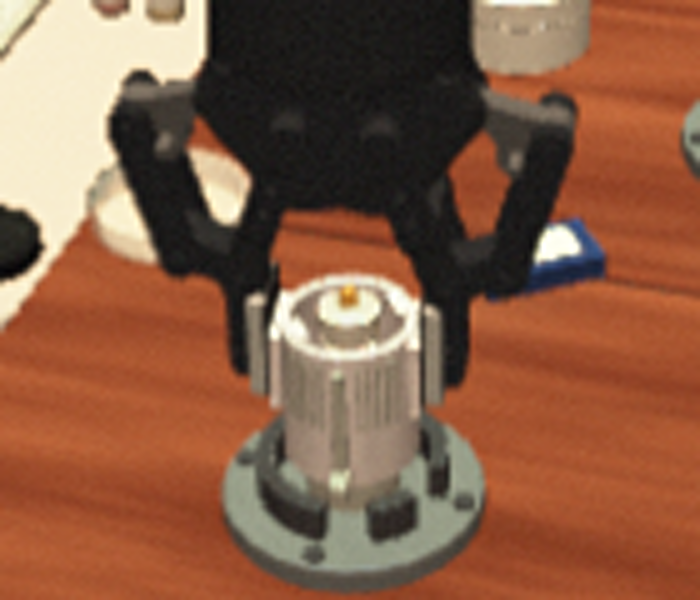

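The lug is at (340,482), over the second notch. Lower it, then release.

Request:
jog_arm(plan=[[[0, 0, -0.4], [0, 0, 0]], [[0, 0, -0.4], [0, 0, 0]], [[0, 0, -0.4], [0, 0, 0]], [[0, 0, -0.2], [0, 0, 0]], [[0, 0, 0], [0, 0, 0]]])

```text
t: 7.2
tool_pos: [0.4901, 0.1492, 0.0403]
tool_rot: [[0.642, -0.767, -0.0], [-0.767, -0.642, -0.001], [0.0, 0.001, -1.0]]
contact_force: [2.9, -4.3, -2.4]
grip_width: 0.533
finger_force: 42.8
```

Request:
jog_arm(plan=[[[0, 0, 0], [0, 0, 0]], [[0, 0, 0], [0, 0, 0]]])

```text
t: 7.4
tool_pos: [0.4901, 0.1492, 0.0403]
tool_rot: [[0.642, -0.767, -0.0], [-0.767, -0.642, -0.001], [0.0, 0.001, -1.0]]
contact_force: [3.1, -4.9, -1.6]
grip_width: 0.529
finger_force: 42.8
```

Collar is down in the notch (no wall contact). Release and retreat straight up.

Request:
jog_arm(plan=[[[0, 0, 0], [0, 0, 0]], [[0, 0, 0], [0, 0, 0]], [[0, 0, 0], [0, 0, 0]], [[0, 0, 0], [0, 0, 0]], [[0, 0, 0], [0, 0, 0]]], jaw=8.54)

```text
t: 7.9
tool_pos: [0.49, 0.1496, 0.0403]
tool_rot: [[0.641, -0.768, -0.0], [-0.768, -0.641, 0.0], [-0.0, 0.0, -1.0]]
contact_force: [-1.2, -0.6, 0.9]
grip_width: 1.001
finger_force: 0.0
```

Request:
jog_arm(plan=[[[0, 0, 0], [0, 0, 0]], [[0, 0, 0], [0, 0, 0]], [[0, 0, 1], [0, 0, 0]], [[0, 0, 3], [0, 0, 0]], [[0, 0, 4], [0, 0, 0]]])

```text
t: 8.4
tool_pos: [0.4889, 0.1492, 0.1204]
tool_rot: [[0.641, -0.768, -0.003], [-0.768, -0.641, -0.001], [-0.001, 0.003, -1.0]]
contact_force: [0.9, 0.1, -0.0]
grip_width: 1.001
finger_force: 0.0
```

Request:
jog_arm(plan=[[[0, 0, 4], [0, 0, 0]], [[0, 0, 4], [0, 0, 0]], [[0, 0, 0], [0, 0, 0]], [[0, 0, 0], [0, 0, 0]]])

```text
t: 8.8
tool_pos: [0.4906, 0.1497, 0.2017]
tool_rot: [[0.641, -0.768, 0.003], [-0.768, -0.641, 0.001], [0.001, -0.002, -1.0]]
contact_force: [-1.4, 0.2, -0.6]
grip_width: 1.001
finger_force: 0.0
```

```bash
python3 - <<'E'
from h import *
c=cap("scene");save(c,"s5.png",(235,180,435,310),4)
s=ctrl.sense();print(s["t"],s["tool_pos"],s["contact_force"])
E
```

```text
8.85 [0.48978786 0.14943034 0.2003462 ] [ 0.3511395  -0.60682959 -0.44126211]
```

View pics/s5.png

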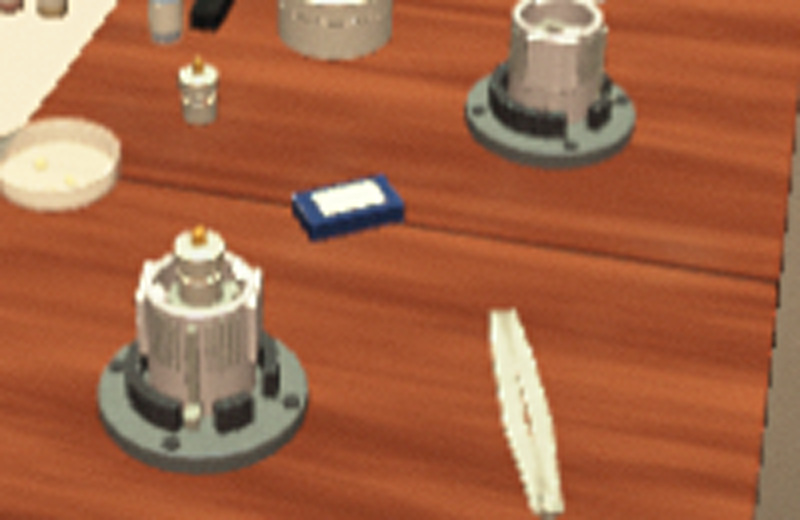

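The lug is fully down in the second notch at (192,412). The chuck is seated, the empty dock is unchanged, and the arm is clear.

```bash
python3 -c "
from cell import order
print(order.job_done())"
```

```text
the job is handed in; nothing more can be done
None
```

The collar is locked: lifted about 14 mm, turned 60° clockwise and released fully down in the second notch, with the chuck still seated and the empty dock untouched; the job was handed in at about 9 s, and no verdict came back.

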